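# Close up the jar row with the rack's sliding stop

### The job

Push the blue sliding stop along its rail towards the three small jars in the rack, closing them up towards the end block, until its roller drops into the catch between the two brass pins; do not push it on past the catch. Only push on the free outer face of the stop with the fingers: do not grip the stop, do not touch the jars, keep them standing, and leave the other things on the worktop alone. Finish with the hand clear.

Things in the scene. Friction and masses are not known exactly. Their poses are not given: they have to be found in the camera images.
- rack: wooden jar rack, fixed, 96 x 330 mm. Origin: worktop height, middle line of the 52 mm wide jar channel, half-way along. y runs along channel and rail; the -y end (robot's right) has a 56 mm high end block, inner face at y = -150 mm; the +y end is open. Channel floor 6 mm up, its walls 22 (robot's side) and 30 mm high. The aluminium rail runs along its robot's side
- stop (a joint): m along the rail of the blue sliding stop, growing towards the rack's -y: 0 left limit, 0.110 roller in the catch, 0.135 limit. Slides with about 1.5 N, plus up to 2 N for jars it pushes. The low brass pin adds about 4 N from 0.091 on; then resistance dips as the roller drops in (past 0.101). Beyond 0.110 the high pin adds about 14 N: firm resistance means seated. It stays where left
- stop_push (a point): middle of the outer (rack +y) face of the stop's blue paddle, 62 mm above the worktop; push here, towards the rack's -y. Paddle: upright, 50 mm wide along the rack's x, 12 mm thick (4 mm of it black rubber facing the jars), from 9 to 87 mm above the worktop (clear of the channel walls above 30). On the robot's side it carries a blue carriage, top 74 mm up, over the rail, from 25 mm beside this point, reaching 28 mm back
- catch (a point): the catch: gap between two brass pins lying across the rail, on the rail's top, 30 mm above the worktop, 47 mm to the robot's side of the channel's middle line. The steel roller under the stop's carriage rests here when the stop is home; stop_push is then 8 mm further to the rack's -y than this point
- jar_cork: tiny white jar with a cork-coloured lid, 46 mm across, 57 mm tall, standing loose in the rack's channel between stop and end block; origin at the centre of its underside
- bottle_small: smallest white bottle with a ribbed white cap, 36 mm across, 65 mm tall, standing loose in the rack's channel between stop and end block; origin at the centre of its underside
- bottle_band: white bottle with a purple band and a ribbed white cap, 44 mm across, 81 mm tall, standing loose in the rack's channel between stop and end block; origin at the centre of its underside
- spice: red and green spice jar with a yellow cap, 42 mm across, 106 mm tall, a bystander, loose on the worktop; origin at the centre of its underside
- mill: dark wooden pepper mill, 58 mm across, 170 mm tall, a bystander, loose on the worktop; origin at the centre of its underside
- peeler: yellow peeler lying flat, 170 x 25 x 18 mm, a bystander, loose on the worktop; origin at the centre of its underside
- mug: light blue mug, 82 mm across, 91 mm tall, a bystander, loose on the worktop; origin at the centre of its underside
There are look-alikes about, which are no part of the job. What is shaped like the jar_cork but orange is not meant.

How it is judged:
By the outcome, as a careful person would: the job done as asked, in the order asked, and still so for the second after the job is handed in, with the robot touching nothing.
It also fails if it takes over 35 s, if anything falls off the work surface, if the arm or the gripper's body presses on something with over 40 N, if the wrist force passes 120 N, or if a joint passes its speed limit or range.

### The arm

A 6-joint arm with a two-finger parallel gripper is mounted at the origin on a cart in front of the work surface, level with it; the furniture and walls round the work are solid. World frame = base frame: x ahead of the robot, y to its left, z up, the work surface at z = 0. Lengths are in m, angles in rad, forces in N, time in s.
With the tool pointing down it reaches from about 0.325 to 0.875 m from the base axis. Payload 4.4 kg.
Tool frame: the origin (TCP) lies midway between the tips of the shut fingers; the grasp point (between the pads) lies 19 mm behind it; z points along the fingers, y is the line along which they close (so a half turn about z gives the same grasp; the last joint's range is limited). The gripper opens to 85 mm and grips with 20 to 120 N. Pads are 22 mm wide; open, the fingers measure 114 mm over their backs; the gripper's body (76 mm by 85 mm) begins 54 mm behind the grasp point. The pads swing forward as they close: fully open they stand 13 mm farther back than shut.
Start: joints at [1.194, 0.207, 1.542, -0, 1.393, -0.15], TCP at [0.129, 0.56, 0.231] pointing down, gripper open.
Joint ranges: [-2.73, 2.73], [-0.86, 2.22], [0.23, 2.46], [-1.11, 4.25], [0.08, 2.63], [-2.82, 2.82]. Speed limits (rad/s): [2.79, 2.79, 3.14, 3.14, 3.14, 3.14].

### API

Orientations are given as a rotation vector (axis times angle).
In Python, from cell import r, imaging gives the robot as it stands. The module is installed in compiled form; this text tells all that it offers.
- The arm moves only by the tool apply_moves, never from a script. Its argument "steps" is a list of rows, each a list of 3 entries, a list of its own where there are three numbers: the turn, a rotation vector about the world's x, y, z as a fraction of full scale, then the shift along the world's x, y, z as a fraction of full scale, then the closure, from 0 (fully open) to 1 (shut). In form: [[[rx, ry, rz], [dx, dy, dz], jaw], ...]. A call has 1 to 20 rows; each row shifts and turns the commanded pose from where the row before left it; what a row does not reach is not made up. Full scale, the value 1, is 25 cm for a shift and 2 pi rad for a turn. A row lasts 1/10 s, in which the tool goes at most 50 mm and 8.59 degrees, less where a joint would pass 70% of its speed; a pose out of reach is approached as far as the arm can. A call with a number of a shift or a turn outside -1 to 1 is refused whole. A call with a gripper value outside its range is refused whole. The fingers move at their own pace and stop on an object; "squeeze" is the grip in N (left out, the last holds). Time passes only in rows, so rows that do not move let the fingers close. It gives the time, the measured TCP pose, the force, the opening and the grip force at its end, in the units of the state.
- r.observe(): the state, without advancing time (a new reading comes with each control period).
- imaging.camera(name): name is "scene" or "top" or "wrist"; returns the picture (420x560x3 uint8, blue, green, red); there is no depth.
- imaging.calibration(name): a dict with "fx", "fy", "cx", "cy" (pixels), "eye" and "attitude" of the camera in the world; the wrist camera has in their place "tool_from_camera" (4x4, takes a point from camera to tool coordinates, whose origin is the TCP and whose axes are the flange's). Camera axes: x right, y down, z forward; pixel columns grow to the right and rows downward; lengths in m; the calibration is good to about 2 mm. A picture is of the moment at which its call begins: read the wrist's pose just before it. calibration takes no time and is no camera call.
- r.finish_job(): hands the job in; it is judged then, once.
The state is a dict: "time_s": time; "qpos": joint angles; "qd": joint speeds; "joint_efforts": joint torques, N m; "tool_pos": TCP position; "orientation": TCP orientation; "wrist_force": force on the tool from outside, world axes, zero at the start; "moment": the same for the moment, N m; "grip_width": opening from 0.0 (shut) to 1.0 (fully open); "grip_force": force on a finger pad.
Only numpy, scipy, OpenCV 4.12 (cv2) and the standard library are available. Lean on these libraries where they do the work, as an engineer would, in place of code of your own. Each camera call takes 0.05 s, during which the arm holds its last target. There are 200 camera calls.

## Working session

There is one attempt and no reset: what is moved stays moved. The work goes in short steps, Python scripts to look and compute and a tool call to move; the robot and the scene stay as the last step left them, time stands still between calls to the robot, and variables do not carry over. Pictures are saved under pics/ and viewed, at most 10 in all, crops included, and the job is handed in when it is done.

Besides the shell and the picture viewer there is one more tool, called after "Request:" by a JSON object that holds its "fn" and its "kwargs". apply_moves: Moves the arm, as the interface text tells. Shift numbers are shares of 25 cm and turn numbers shares of 2 pi rad, none past 1 either way. Its arguments: {"type":"object","properties":{"steps":{"type":"array","items":{"type":"array"}},"squeeze":{"type":"number"}},"required":["steps"]}

```bash
mkdir -p pics
python3 - <<'E'
from cell import r, imaging
import cv2
for n in("scene","top"):
    cv2.imwrite(f"pics/{n}0.png",imaging.camera(n)); c=imaging.calibration(n); print(n,c)
s=r.observe();print(s)
E
```

```text
scene {'fx': 442.47921324410447, 'fy': 442.47921324410447, 'cx': 277.1524314390186, 'cy': 205.61403622174691, 'eye': array([-0.61775616,  0.1725116 ,  1.01454075]), 'attitude': array([-1.52796719,  1.88688236, -0.89502311])}
top {'fx': 478.5020934738836, 'fy': 478.5020934738836, 'cx': 278.34583197541, 'cy': 207.71289993205988, 'eye': array([ 0.29809549, -0.03356796,  1.25550679]), 'attitude': array([-2.12946621,  2.13913546, -0.20031912])}
{'time_s': 0.1, 'qpos': array([ 1.19450568e+00,  2.07370427e-01,  1.54284703e+00,  1.17149782e-05,
        1.39351700e+00, -1.50494673e-01]), 'qd': array([ 0.00046168, -0.00294973, -0.00228263, -0.00015396, -0.00051714,
        0.00020589]), 'joint_efforts': array([ 4.98527443e-04, -3.84088898e+01, -2.92553043e+01, -3.33212683e-04,
        4.80467148e-03,  4.78544325e-05]), 'tool_pos': array([0.12847485, 0.55974054, 0.23020461]), 'orientation': array([-0.3538655 , -3.12102543,  0.003243  ]), 'wrist_force': array([ 0.71115976, -0.92354889, -0.1197795 ]), 'moment': array([-0.05796157, -0.01436339,  0.00317424]), 'grip_force': 0.0, 'grip_width': 1.001379285010786}
```

View pics/scene0.png

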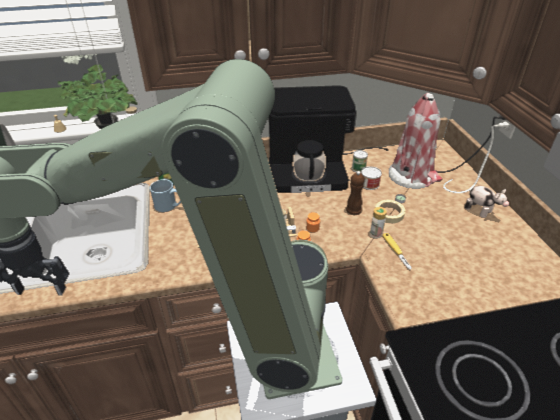

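View pics/top0.png

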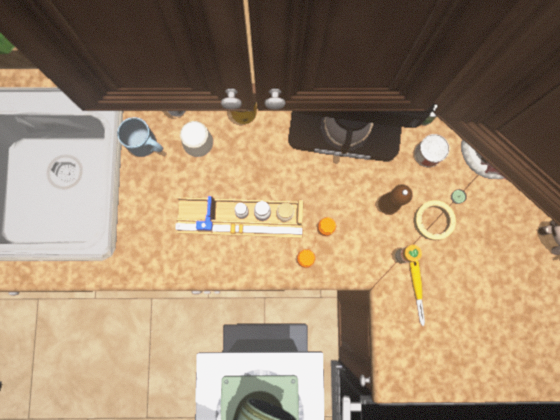

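The top view shows the rack from about (178,218) to (302,216), with the blue stop at (210,212), the brass pins near (237,229) and the jars at (241,210), (262,210) and (284,212). The arm hides the rack in the scene view.

```bash
cat > h.py <<'E'
import numpy as np, cv2
from scipy.spatial.transform import Rotation as R
from cell import r, imaging
def cam(n):
    c=imaging.calibration(n)
    if n=="wrist":
        s=r.observe(); T=np.eye(4); T[:3,:3]=R.from_rotvec(s["orientation"]).as_matrix(); T[:3,3]=s["tool_pos"]
        M=T@c["tool_from_camera"]; return c,M[:3,:3],M[:3,3]
    return c,R.from_rotvec(c["attitude"]).as_matrix(),np.array(c["eye"])
def ray(C,u,v):
    c,A,e=C; d=A@np.array([(u-c["cx"])/c["fx"],(v-c["cy"])/c["fy"],1]); return e,d/np.linalg.norm(d)
def onz(C,u,v,z):
    e,d=ray(C,u,v); return e+d*(z-e[2])/d[2]
def proj(C,p):
    c,A,e=C; q=A.T@(np.asarray(p)-e); return c["fx"]*q[0]/q[2]+c["cx"],c["fy"]*q[1]/q[2]+c["cy"]
def blobs(im,lo,hi,amin=15):
    m=cv2.inRange(cv2.cvtColor(im,cv2.COLOR_BGR2HSV),lo,hi)
    n,l,s,c=cv2.connectedComponentsWithStats(m); return [(s[i].tolist(),c[i].round(1).tolist()) for i in range(1,n) if s[i,4]>=amin],l
E
python3 - <<'E'
from h import *
im=cv2.imread("pics/top0.png");C=cam("top")
print(C[1].round(3))
print(blobs(im,(100,120,60),(125,255,255))[0])
for u,v,z in((210,198,.087),(206,226,.074),(178,203,.03),(302,202,.056),(234,229,.035),(240,229,.035),(302,235,.03),(178,231,.03)): print(u,v,onz(C,u,v,z).round(3))
cv2.imwrite("pics/crop.png",cv2.resize(im[185:245,165:325],None,fx=5,fy=5,interpolation=cv2.INTER_CUBIC))
E
```

```text
[[-0.005 -0.985  0.175]
 [-1.     0.004 -0.011]
 [ 0.011 -0.175 -0.984]]
[([197, 197, 15, 33, 151], [206.1, 218.5])]
210 198 [0.531 0.123 0.087]
206 226 [0.463 0.133 0.074]
178 203 [0.53  0.213 0.03 ]
302 202 [ 0.526 -0.108  0.056]
234 229 [0.46  0.066 0.035]
240 229 [0.46  0.051 0.035]
302 235 [ 0.445 -0.108  0.03 ]
178 231 [0.456 0.211 0.03 ]
```

View pics/crop.png

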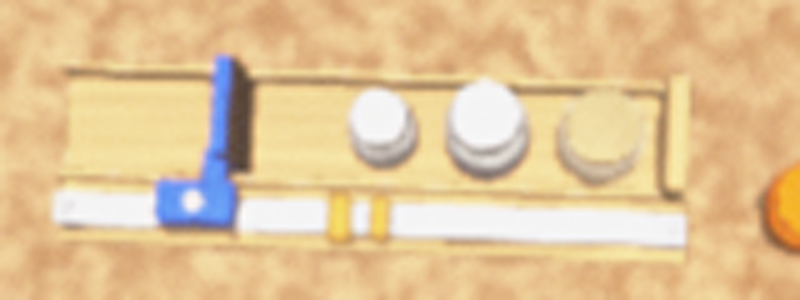

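The paddle's outer face is near y≈0.13, the rack yaw is about -2°, and the pins are near y≈0.058. Next I go above the stop with the fingers shut and turned so they close across the rack.

Request:
{"fn": "apply_moves", "kwargs": {"steps": [[[0, 0, -0.0157], [0.106, -0.103, 0], 1], [[0, 0, -0.0157], [0.106, -0.103, 0], 1], [[0, 0, -0.0157], [0.106, -0.103, 0], 1], [[0, 0, -0.0157], [0.106, -0.103, 0], 1], [[0, 0, -0.0157], [0.106, -0.103, 0], 1], [[0, 0, -0.0157], [0.106, -0.103, 0], 1], [[0, 0, -0.0157], [0.106, -0.103, 0], 1], [[0, 0, -0.0157], [0.106, -0.103, 0], 1], [[0, 0, -0.0157], [0.106, -0.103, 0], 1], [[0, 0, -0.0157], [0.106, -0.103, 0], 1], [[0, 0, -0.0157], [0.106, -0.103, 0], 1], [[0, 0, -0.0157], [0.106, -0.103, 0], 1], [[0, 0, -0.0157], [0.106, -0.103, 0], 1], [[0, 0, -0.0157], [0.106, -0.103, 0], 1], [[0, 0, 0], [0, 0, 0], 1], [[0, 0, 0], [0, 0, 0], 1]]}}

```text
time_s: 1.7
tool_pos: [0.4996, 0.1993, 0.2306]
orientation: [-2.261, -2.179, 0.002]
wrist_force: [0.1, -0.2, 0.4]
grip_width: 0.0
grip_force: 0.0
```

Run:
```python
from h import *
s=r.observe();print(s["time_s"],s["tool_pos"],R.from_rotvec(s["orientation"]).as_matrix().round(3),s["grip_width"],s["wrist_force"])
C=cam("wrist");print(C[0],C[2]);im=imaging.camera("wrist");cv2.imwrite("pics/w1.png",im);cv2.imwrite("pics/s1.png",imaging.camera("scene"))
import pickle;pickle.dump(C,open("C1.pkl","wb"))
print(blobs(im,(100,120,60),(125,255,255))[0])
```

```text
1.7 [0.49959368 0.19932009 0.23057068] [[ 0.037  0.999 -0.002]
 [ 0.999 -0.037  0.   ]
 [ 0.    -0.002 -1.   ]] 5.770431983427494e-05 [ 0.07469943 -0.16710511  0.41219992]
{'fx': 369.1480340664333, 'fy': 369.1480340664333, 'cx': 278.49950884563725, 'cy': 207.66816508580146, 'tool_from_camera': array([[-3.74292967e-04, -9.63081056e-01, -2.69211328e-01,
         6.78730398e-02],
       [ 9.99999628e-01, -5.69685030e-04,  6.47669743e-04,
         6.25526584e-05],
       [-7.77124124e-04, -2.69210986e-01,  9.63080911e-01,
        -1.42891053e-01],
       [ 0.00000000e+00,  0.00000000e+00,  0.00000000e+00,
         1.00000000e+00]])} [0.50243694 0.26712407 0.37346625]
[([232, 231, 30, 47, 955], [244.3, 250.8]), ([271, 243, 56, 40, 965], [304.8, 256.2])]
```

View pics/w1.png

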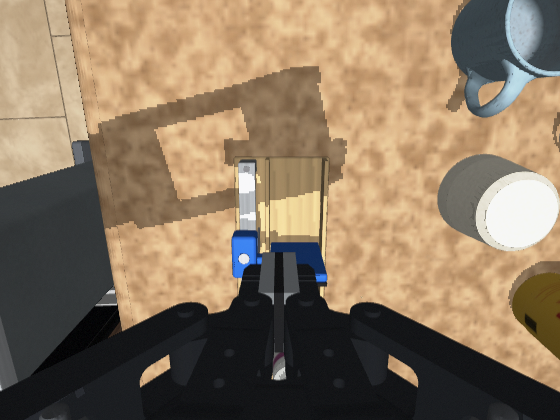

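View pics/s1.png

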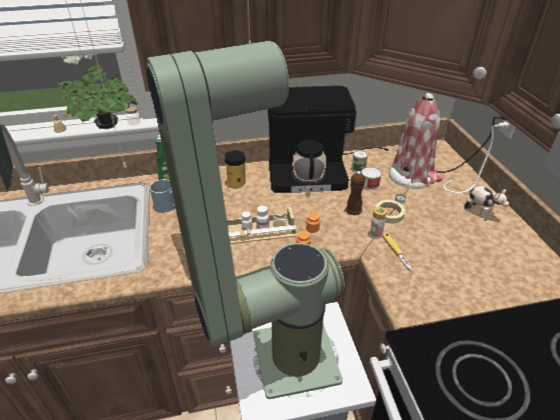

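The wrist view shows the paddle's outer face from (271,243) to (327,276) with its bright top edge at rows 276-283, the carriage at (232-261, 231-277), and the shut fingers straight above the channel. I cross-check those points with the top view.

Run:
```python
from h import *
import pickle
W=pickle.load(open("C1.pkl","rb"));T=cam("top")
im=cv2.imread("pics/w1.png")
print("col 312 rows 238-290 B,G,R:",[(v,im[v,312].tolist()) for v in range(268,290,2)])
t=cv2.imread("pics/top0.png")
for v in (200,205,210): print(v,[t[v,u].tolist() for u in range(203,216)])
def tri(a,b):
    (e1,d1),(e2,d2)=a,b
    k=np.linalg.lstsq(np.c_[d1,-d2],e2-e1,rcond=None)[0]; p,q=e1+k[0]*d1,e2+k[1]*d2
    return ((p+q)/2).round(4),np.linalg.norm(p-q).round(4)
print("far top outer corner",tri(ray(W,327,276),ray(T,208.2,196.5)))
for u,v in((299,276),(327,276)): print("face top",onz(W,u,v,.087).round(4))
for u,v in((245,160),(268,160),(325,160)): print("end",onz(W,u,v,.03).round(4))
# pins in top: yellow/brass along rail
sub=t[222:236,228:246];
print("pins",blobs(t[222:236,225:250],(15,120,120),(30,255,255),5)[0])
for u in (233,241,237): print("pin",u,onz(T,u,228.3,.033).round(4))
a=onz(T,178.5,226,.03);b=onz(T,301,230.5,.03);print("rail",a,b,np.arctan2(a[0]-b[0],a[1]-b[1]))
```

```text
col 312 rows 238-290 B,G,R: [(268, [35, 25, 19]), (270, [22, 20, 18]), (272, [23, 22, 18]), (274, [25, 23, 21]), (276, [31, 29, 26]), (278, [22, 21, 18]), (280, [45, 41, 40]), (282, [24, 24, 22]), (284, [23, 20, 19]), (286, [25, 23, 21]), (288, [22, 20, 19])]
200 [[98, 133, 168], [97, 136, 169], [97, 135, 171], [109, 137, 166], [178, 139, 150], [239, 144, 110], [245, 150, 100], [233, 134, 98], [138, 96, 98], [60, 72, 90], [63, 75, 97], [84, 110, 134], [114, 154, 185]]
205 [[151, 215, 240], [153, 217, 241], [151, 217, 242], [156, 203, 235], [201, 165, 178], [242, 152, 113], [243, 148, 102], [181, 109, 93], [100, 84, 98], [60, 74, 92], [56, 70, 91], [62, 74, 95], [85, 116, 145]]
210 [[160, 222, 242], [155, 220, 243], [158, 221, 244], [182, 210, 237], [228, 170, 168], [244, 152, 106], [240, 140, 99], [150, 99, 95], [76, 83, 101], [62, 73, 94], [59, 69, 86], [69, 82, 105], [104, 143, 178]]
far top outer corner (array([0.5362, 0.1267, 0.089 ]), np.float64(0.0032))
face top [0.5143 0.1262 0.087 ]
face top [0.538  0.1254 0.087 ]
end [0.469  0.2185 0.03  ]
end [0.4904 0.2177 0.03  ]
end [0.5435 0.2157 0.03  ]
pins [([5, 1, 5, 11, 45], [7.4, 6.1]), ([14, 2, 4, 10, 24], [15.6, 6.1])]
pin 233 [0.4622 0.0692 0.033 ]
pin 241 [0.4622 0.0486 0.033 ]
pin 237 [0.4622 0.0589 0.033 ]
rail [0.46919313 0.20987109 0.03      ] [ 0.456215   -0.10596999  0.03      ] 0.04106757896826948
```

Paddle outer face is at y≈0.126, x centre 0.512, top 0.089 measured (0.087 given). The catch is at y≈0.060, so home is stop_push at y≈0.050, about 76 mm of travel. I descend behind the face, clear of the carriage.

Request:
{"fn": "apply_moves", "kwargs": {"steps": [[[0, 0, 0], [0.03, -0.083, 0], 1], [[0, 0, 0], [0.028, -0.082, 0], 1], [[0, 0, 0], [0, 0, -0.08], 1], [[0, 0, 0], [0, 0, -0.08], 1], [[0, 0, 0], [0, 0, -0.08], 1], [[0, 0, 0], [0, 0, -0.08], 1], [[0, 0, 0], [0, 0, -0.08], 1], [[0, 0, 0], [0, 0, -0.08], 1], [[0, 0, 0], [0, 0, -0.08], 1], [[0, 0, 0], [0, 0, -0.08], 1], [[0, 0, 0], [0, 0, -0.07], 1], [[0, 0, 0], [0, 0, 0], 1]]}}

```text
time_s: 3.0
tool_pos: [0.5107, 0.1595, 0.0512]
orientation: [-2.255, -2.181, 0.008]
wrist_force: [-1.5, -0.4, -0.4]
grip_width: -0.001
grip_force: 0.0
```

Run:
```python
from h import *
s=r.observe();print(s["time_s"],s["tool_pos"],s["wrist_force"])
im=imaging.camera("wrist");cv2.imwrite("pics/w2.png",im)
```

```text
3.0 [0.51068121 0.15952212 0.05115839] [-1.49960775 -0.35903966 -0.44587743]
```

View pics/w2.png

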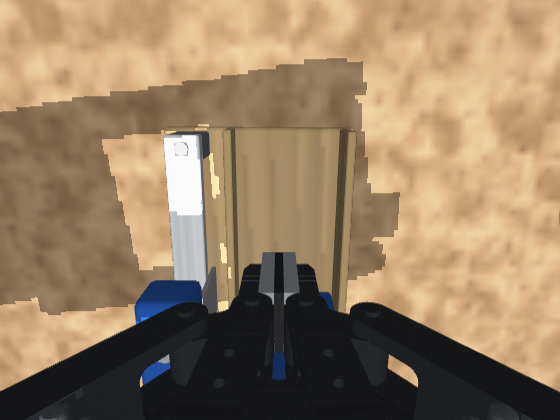

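The fingers stand centred in the channel behind the paddle, with the carriage at (170,320) to their left. TCP x is 3 mm off the command, so I hold for a row to see whether that's settling, then approach slowly.

Request:
{"fn": "apply_moves", "kwargs": {"steps": [[[0, 0, 0], [0, 0, 0], 1], [[0, 0, 0], [0, 0, 0], 1]]}}

```text
time_s: 3.25
tool_pos: [0.5152, 0.1592, 0.0552]
orientation: [2.259, 2.181, 0.003]
wrist_force: [-0.0, 0.2, 0.4]
grip_width: -0.001
grip_force: 0.0
```

It was settling; the force is zero now. Next is the approach to near contact.

Request:
{"fn": "apply_moves", "kwargs": {"steps": [[[0, 0, 0], [0, -0.02, 0], 1], [[0, 0, 0], [-0.001, -0.02, -0.004], 1], [[0, 0, 0], [-0.001, -0.02, -0.004], 1], [[0, 0, 0], [-0.001, -0.02, 0], 1], [[0, 0, 0], [0, 0, 0], 1], [[0, 0, 0], [0, 0, 0], 1]]}}

```text
time_s: 3.85
tool_pos: [0.5135, 0.1383, 0.0517]
orientation: [-2.262, -2.18, 0.0]
wrist_force: [0.2, 0.5, 0.4]
grip_width: 0.0
grip_force: 0.0
```

Request:
{"fn": "apply_moves", "kwargs": {"steps": [[[0, 0, 0], [-0.001, -0.012, 0], 1], [[0, 0, 0], [-0.001, -0.012, 0], 1], [[0, 0, 0], [0, 0, 0], 1]]}}

```text
time_s: 4.15
tool_pos: [0.5131, 0.1324, 0.0518]
orientation: [2.261, 2.181, 0.0]
wrist_force: [0.7, 0.2, -0.2]
grip_width: 0.004
grip_force: 0.2
```

Request:
{"fn": "apply_moves", "kwargs": {"steps": [[[0, 0, 0], [-0.001, -0.012, 0], 1], [[0, 0, 0], [-0.001, -0.012, 0], 1], [[0, 0, 0], [-0.001, -0.012, 0], 1], [[0, 0, 0], [0, -0.012, 0], 1], [[0, 0, 0], [-0.001, -0.012, 0], 1], [[0, 0, 0], [0, -0.012, 0], 1], [[0, 0, 0], [-0.001, -0.012, 0], 1], [[0, 0, 0], [0, -0.012, 0], 1], [[0, 0, 0], [0, 0, 0], 1]]}}

```text
time_s: 5.05
tool_pos: [0.5115, 0.108, 0.0517]
orientation: [-2.261, -2.181, 0.002]
wrist_force: [-0.4, 0.2, -0.7]
grip_width: -0.001
grip_force: 0.0
```

Run:
```python
from h import *
C=cam("top");im=imaging.camera("top");cv2.imwrite("pics/t2.png",im)
w=imaging.camera("wrist");s=imaging.camera("scene")
cv2.imwrite("pics/m2.png",np.hstack([cv2.resize(im[160:260,150:330],None,fx=2.2,fy=2.2),cv2.resize(s[180:280,180:360],None,fx=2.2,fy=2.2)]))
print(blobs(im,(100,120,60),(125,255,255),5)[0],blobs(s,(100,120,60),(125,255,255),5)[0])
```

```text
[] [([224, 208, 12, 23, 120], [230.6, 223.5])]
```

View pics/m2.png

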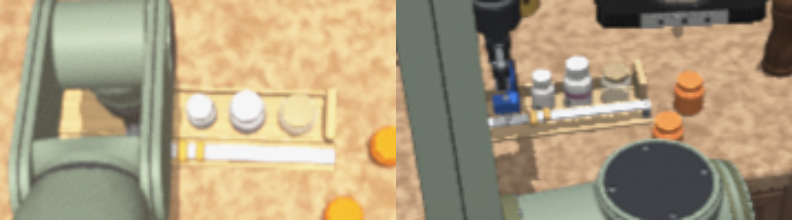

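The left half (top view) has the stop hidden by the arm. In the right half (scene) the stop is at about (505,100), with the fingers behind it, the pins ahead and the jars standing. I locate the stop from its blue right edge in the scene view.

```bash
cat > st.py <<'E'
from h import *
def stop():
    s=imaging.camera("scene");C=cam("scene");b=blobs(s,(100,120,60),(125,255,255),5)
    o=r.observe();print("t",o["time_s"],"tcp",o["tool_pos"].round(4),"F",o["wrist_force"].round(1))
    m=b[1]>0
    for v in range(214,231,3):
        u=np.where(m[v])[0]; print(v,u.min() if len(u) else None,u.max() if len(u) else None,end="; ")
    print()
    for f in np.arange(.126,.045,-.008):
        cx=.4622+.041*(f-.058)
        print(round(f,3),"carr front near top,bot / far paddle top",[np.round(proj(C,p),1).tolist() for p in((cx-.018,f-.012,.074),(cx-.018,f-.012,.04),(cx+.072,f-.008,.087))])
    cv2.imwrite("pics/s_%d.png"%(o["time_s"]*100),s)
stop()
E
python3 st.py
python3 - <<'E'
from h import *
s=cv2.imread("pics/s_505.png")
s=s if s is not None else cv2.imread(sorted(__import__("glob").glob("pics/s_*.png"))[-1])
cv2.imwrite("pics/z2.png",cv2.resize(s[195:245,210:300],None,fx=8,fy=8,interpolation=cv2.INTER_CUBIC))
E
```

```text
t 5.25 tcp [0.5113 0.1084 0.0515] F [-0.3  0.1 -0.3]
214 231 233; 217 232 233; 220 232 234; 223 225 235; 226 224 235; 229 225 235; 
0.126 carr front near top,bot / far paddle top [[228.3, 227.1], [229.0, 235.0], [223.5, 206.7]]
0.118 carr front near top,bot / far paddle top [[230.8, 226.9], [231.5, 234.7], [225.9, 206.5]]
0.11 carr front near top,bot / far paddle top [[233.3, 226.6], [234.0, 234.4], [228.3, 206.2]]
0.102 carr front near top,bot / far paddle top [[235.8, 226.3], [236.4, 234.1], [230.7, 206.0]]
0.094 carr front near top,bot / far paddle top [[238.3, 226.0], [238.9, 233.8], [233.1, 205.7]]
0.086 carr front near top,bot / far paddle top [[240.8, 225.7], [241.4, 233.5], [235.5, 205.4]]
0.078 carr front near top,bot / far paddle top [[243.2, 225.4], [243.8, 233.3], [237.9, 205.2]]
0.07 carr front near top,bot / far paddle top [[245.7, 225.1], [246.3, 233.0], [240.3, 204.9]]
0.062 carr front near top,bot / far paddle top [[248.2, 224.9], [248.7, 232.7], [242.7, 204.7]]
0.054 carr front near top,bot / far paddle top [[250.7, 224.6], [251.1, 232.4], [245.1, 204.4]]
0.046 carr front near top,bot / far paddle top [[253.2, 224.3], [253.6, 232.1], [247.4, 204.2]][ WARN:0@0.241] global loadsave.cpp:275 findDecoder imread_('pics/s_505.png'): can't open/read file: check file path/integrity
```

View pics/z2.png

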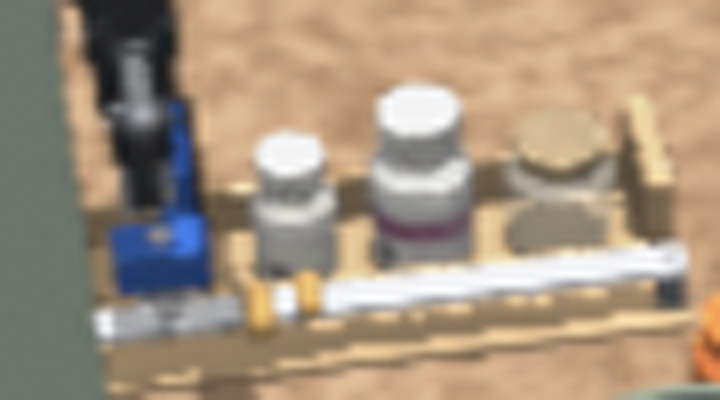

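The close-up shows the stop's right edge at u≈236, so the face is at y≈0.099 and the TCP leads it by about 10 mm. Home should be TCP y≈0.060. I continue to just before the low pin.

Request:
{"fn": "apply_moves", "kwargs": {"steps": [[[0, 0, 0], [-0.001, -0.012, 0], 1], [[0, 0, 0], [0, -0.012, 0], 1], [[0, 0, 0], [-0.001, -0.012, 0], 1], [[0, 0, 0], [0, -0.012, 0], 1], [[0, 0, 0], [-0.001, -0.012, 0], 1], [[0, 0, 0], [0, -0.012, 0], 1], [[0, 0, 0], [-0.001, -0.012, 0], 1], [[0, 0, 0], [0, -0.012, 0], 1]]}}

```text
time_s: 6.05
tool_pos: [0.5104, 0.0845, 0.0516]
orientation: [-2.261, -2.181, 0.001]
wrist_force: [-1.1, 2.1, -1.3]
grip_width: 0.003
grip_force: 1.0
```

Request:
{"fn": "apply_moves", "kwargs": {"steps": [[[0, 0, 0], [0, -0.004, 0], 1], [[0, 0, 0], [0, -0.004, 0], 1]]}}

```text
time_s: 6.25
tool_pos: [0.5106, 0.0826, 0.0518]
orientation: [-2.261, -2.181, 0.0]
wrist_force: [-1.4, 2.4, -0.7]
grip_width: -0.004
grip_force: 1.0
```

Request:
{"fn": "apply_moves", "kwargs": {"steps": [[[0, 0, 0], [0, -0.004, 0], 1], [[0, 0, 0], [0, -0.004, 0], 1]]}}

```text
time_s: 6.45
tool_pos: [0.5107, 0.0807, 0.0518]
orientation: [-2.261, -2.181, 0.0]
wrist_force: [-1.1, 2.6, -0.2]
grip_width: 0.0
grip_force: 1.0
```

Request:
{"fn": "apply_moves", "kwargs": {"steps": [[[0, 0, 0], [0, -0.004, 0], 1], [[0, 0, 0], [0, -0.004, 0], 1]]}}

```text
time_s: 6.65
tool_pos: [0.5107, 0.0795, 0.0519]
orientation: [-2.261, -2.18, -0.002]
wrist_force: [-1.4, 6.6, -0.6]
grip_width: -0.001
grip_force: 3.2
```

Request:
{"fn": "apply_moves", "kwargs": {"steps": [[[0, 0, 0], [0, -0.004, 0], 1], [[0, 0, 0], [0, -0.004, 0], 1]]}}

```text
time_s: 6.85
tool_pos: [0.5107, 0.0777, 0.0519]
orientation: [-2.26, -2.18, -0.002]
wrist_force: [-0.7, 5.7, 1.0]
grip_width: -0.001
grip_force: 2.8
```

```bash
python3 st.py | head -2
```

```text
t 6.9 tcp [0.5107 0.0775 0.0519] F [-1.8  4.8  0.1]
214 241 242; 217 241 242; 220 240 243; 223 234 244; 226 234 244; 229 234 244;
```

The low pin engages at TCP y≈0.080, which again puts home at about 0.061. I continue in small steps.

Request:
{"fn": "apply_moves", "kwargs": {"steps": [[[0, 0, 0], [0, -0.004, 0], 1], [[0, 0, 0], [0, -0.004, 0], 1], [[0, 0, 0], [0, -0.004, 0], 1], [[0, 0, 0], [0, -0.004, 0], 1]]}}

```text
time_s: 7.3
tool_pos: [0.5105, 0.0729, 0.0519]
orientation: [-2.261, -2.181, 0.0]
wrist_force: [-1.5, 3.8, 1.4]
grip_width: -0.002
grip_force: 1.7
```

Request:
{"fn": "apply_moves", "kwargs": {"steps": [[[0, 0, 0], [0, -0.004, 0], 1], [[0, 0, 0], [0, -0.004, 0], 1]]}}

```text
time_s: 7.5
tool_pos: [0.5109, 0.0703, 0.0518]
orientation: [2.261, 2.181, -0.0]
wrist_force: [-1.9, 2.3, 1.2]
grip_width: -0.001
grip_force: 1.1
```

Request:
{"fn": "apply_moves", "kwargs": {"steps": [[[0, 0, 0], [0, -0.004, 0], 1], [[0, 0, 0], [0, -0.004, 0], 1]]}}

```text
time_s: 7.7
tool_pos: [0.5112, 0.0681, 0.0519]
orientation: [2.26, 2.18, 0.0]
wrist_force: [-0.9, 0.7, 0.0]
grip_width: 0.003
grip_force: 0.6
```

Request:
{"fn": "apply_moves", "kwargs": {"steps": [[[0, 0, 0], [0, -0.004, 0], 1], [[0, 0, 0], [0, -0.004, 0], 1]]}}

```text
time_s: 7.9
tool_pos: [0.5112, 0.0661, 0.0519]
orientation: [2.26, 2.18, 0.0]
wrist_force: [-0.7, -0.9, 0.0]
grip_width: 0.001
grip_force: 0.1
```

Request:
{"fn": "apply_moves", "kwargs": {"steps": [[[0, 0, 0], [0, -0.004, 0], 1], [[0, 0, 0], [0, -0.004, 0], 1]]}}

```text
time_s: 8.1
tool_pos: [0.5111, 0.0643, 0.052]
orientation: [2.26, 2.18, 0.0]
wrist_force: [0.5, 0.1, -0.2]
grip_width: -0.001
grip_force: 0.0
```

The force has dipped to zero, so the roller is dropping in. I keep on slowly to feel the high pin.

Request:
{"fn": "apply_moves", "kwargs": {"steps": [[[0, 0, 0], [0, -0.004, 0], 1], [[0, 0, 0], [0, -0.004, 0], 1]]}}

```text
time_s: 8.3
tool_pos: [0.5109, 0.0625, 0.0518]
orientation: [2.261, 2.181, 0.0]
wrist_force: [0.1, -1.1, 0.2]
grip_width: 0.002
grip_force: 0.0
```

```bash
python3 st.py | head -2
```

```text
t 8.35 tcp [0.5109 0.0624 0.0518] F [-1.   0.7 -0.2]
214 245 247; 217 246 248; 220 245 248; 223 239 249; 226 239 249; 229 240 244;
```

Request:
{"fn": "apply_moves", "kwargs": {"steps": [[[0, 0, 0], [0, -0.004, 0], 1], [[0, 0, 0], [0, 0, 0], 1]]}}

```text
time_s: 8.55
tool_pos: [0.5108, 0.0616, 0.0518]
orientation: [2.261, 2.181, -0.0]
wrist_force: [-0.9, 0.4, -0.5]
grip_width: -0.002
grip_force: 0.0
```

Request:
{"fn": "apply_moves", "kwargs": {"steps": [[[0, 0, 0], [0, -0.003, 0], 1], [[0, 0, 0], [0, 0, 0], 1]]}}

```text
time_s: 8.75
tool_pos: [0.5107, 0.0609, 0.0518]
orientation: [-2.261, -2.181, -0.0]
wrist_force: [0.4, 0.1, -0.3]
grip_width: 0.004
grip_force: 0.1
```

Request:
{"fn": "apply_moves", "kwargs": {"steps": [[[0, 0, 0], [0, -0.003, 0], 1], [[0, 0, 0], [0, 0, 0], 1]]}}

```text
time_s: 8.95
tool_pos: [0.5107, 0.0604, 0.0518]
orientation: [-2.261, -2.181, -0.0]
wrist_force: [0.0, 2.4, 0.4]
grip_width: 0.004
grip_force: 0.8
```

Request:
{"fn": "apply_moves", "kwargs": {"steps": [[[0, 0, 0], [0, -0.003, 0], 1], [[0, 0, 0], [0, 0, 0], 1]]}}

```text
time_s: 9.15
tool_pos: [0.5107, 0.06, 0.0518]
orientation: [-2.261, -2.18, -0.001]
wrist_force: [-0.6, 4.0, 0.6]
grip_width: -0.001
grip_force: 2.0
```

Request:
{"fn": "apply_moves", "kwargs": {"steps": [[[0, 0, 0], [0, -0.003, 0], 1], [[0, 0, 0], [0, 0, 0], 1]]}}

```text
time_s: 9.35
tool_pos: [0.5107, 0.0598, 0.0518]
orientation: [-2.26, -2.18, -0.003]
wrist_force: [0.4, 6.3, 1.5]
grip_width: 0.001
grip_force: 3.2
```

```bash
python3 st.py | head -2
```

```text
t 9.4 tcp [0.5107 0.0599 0.0518] F [0.4 6.5 0.5]
214 246 248; 217 247 248; 220 245 249; 223 239 250; 226 240 250; 229 240 244;
```

The force climbs past the sliding level while the TCP hardly moves, which is firm resistance, so the stop is seated. I back off and rise.

Request:
{"fn": "apply_moves", "kwargs": {"steps": [[[0, 0, 0], [0.001, 0.02, 0], 1], [[0, 0, 0], [0.001, 0.03, 0], 1], [[0, 0, 0], [0.001, 0.03, 0], 1], [[0, 0, 0], [0.001, 0.03, 0], 1], [[0, 0, 0], [0, 0, 0], 1], [[0, 0, 0], [0, 0, 0.08], 1], [[0, 0, 0], [0, 0, 0.12], 1], [[0, 0, 0], [0, 0, 0.12], 1], [[0, 0, 0], [0, 0, 0.12], 1], [[0, 0, 0], [0, 0, 0.12], 1], [[0, 0, 0], [0, 0.1, 0.12], 1], [[0, 0, 0], [0, 0.15, 0], 1], [[0, 0, 0], [0, 0.15, 0], 1], [[0, 0, 0], [0, 0.15, 0], 1], [[0, 0, 0], [0, 0.15, 0], 1], [[0, 0, 0], [0, 0.15, 0], 1], [[0, 0, 0], [0, 0.15, 0], 1], [[0, 0, 0], [0, 0, 0], 1], [[0, 0, 0], [0, 0, 0], 1], [[0, 0, 0], [0, 0, 0], 1]]}}

```text
time_s: 11.4
tool_pos: [0.5117, 0.3352, 0.2215]
orientation: [2.262, 2.18, -0.002]
wrist_force: [-0.2, -0.2, 0.3]
grip_width: 0.004
grip_force: 0.0
```

```bash
python3 st.py | head -2
python3 - <<'E'
from h import *
s=imaging.camera("scene");t=imaging.camera("top")
cv2.imwrite("pics/fin.png",np.vstack([cv2.resize(x,(720,290),interpolation=cv2.INTER_CUBIC) for x in(s[195:245,180:304],t[185:245,165:314])]))
E
```

```text
t 11.45 tcp [0.5118 0.3349 0.2216] F [-0.2 -0.1  0.4]
214 246 248; 217 247 248; 220 245 249; 223 239 250; 226 240 250; 229 241 244;
```

View pics/fin.png

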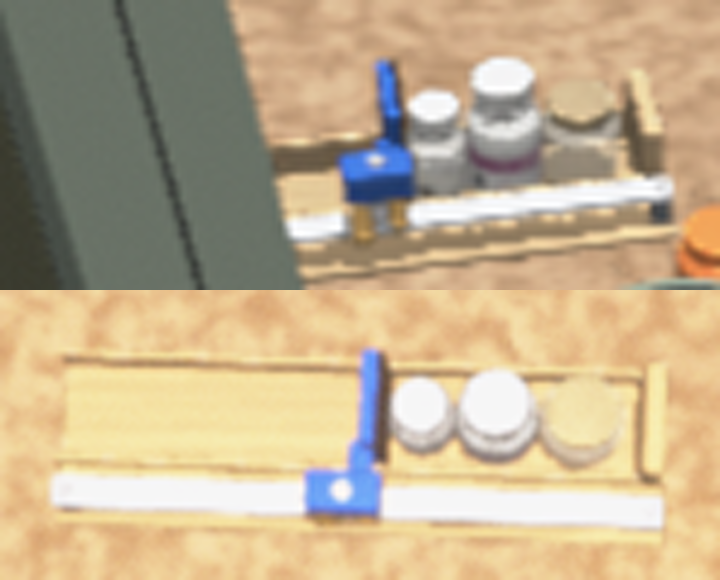

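The carriage sits centred over the two pins (scene crop 342-413, pins at 363 and 398), the jars stand closed up, and the hand is clear.

```bash
python3 -c "
from cell import r
print(r.finish_job())"
```

```text
the job is handed in; nothing more can be done
None
```

I pushed the blue stop into the catch until it met firm resistance; the last pictures show its carriage centred over the two brass pins, the three jars standing closed up and the hand clear, and I handed the job in at about 11.5 s.

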